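# Run a paint bottle on the touch mixer

### The arm

A 6-joint arm with a two-finger parallel gripper is mounted at the origin on the work surface. World frame = base frame: x ahead of the robot, y to its left, z up, the work surface at z = 0. Lengths are in m, angles in rad, forces in N, time in s.
With the tool pointing down it reaches from about 0.425 to 0.95 m from the base axis. Payload 3.5 kg.
Tool frame: the origin (TCP) lies midway between the tips of the shut fingers; the grasp point (between the pads) lies 19 mm behind it (r.grip_depth is the distance from the TCP to the grasp point, in m); z points along the fingers, y is the line along which they close (so a half turn about z gives the same grasp; the last joint's range is limited). The gripper opens to 85 mm and grips with 20 to 120 N. Pads are 22 mm wide; open, the fingers measure 114 mm over their backs; the gripper's body (76 mm by 85 mm) begins 54 mm behind the grasp point. The pads swing forward as they close: fully open they stand 13 mm farther back than shut.
Start: joints at [-1.395, 0.286, 1.577, -0, 1.279, -0.15], TCP at [0.216, -0.639, 0.231] pointing down, gripper open.
Joint ranges: [-2.77, 2.77], [-0.9, 2.22], [0.21, 2.48], [-1.53, 4.67], [0.24, 2.81], [-2.84, 2.84]. Speed limits (rad/s): [2.79, 2.79, 3.14, 3.14, 3.14, 3.14].

### API

Orientations are given as [roll, pitch, yaw] about the fixed x, y, z axes, in that order (R = Rz(yaw) Ry(pitch) Rx(roll)).
In Python, from rig import r, imaging, ticket gives the robot as it stands.
- The arm moves only by the shell command python3 -m crank 'ROWS' [OPENING] [FORCE]. ROWS is JSON, a list that holds one entry, the list of rows, each a list of 6 numbers: the shift along the tool's x, y, z in units of 25 mm (1.0 is 25 mm), then the turn, a rotation vector about the tool's x, y, z in units of 10 degrees (1.0 is 10 degrees). A call has 1 to 5 rows; each row shifts and turns the commanded pose from where the row before left it, along the tool's axes as they then stand; what a row does not reach is not made up. A row lasts 1/8 s, in which the tool goes at most 62.5 mm and 10.7 degrees, less where a joint would pass 70% of its speed; a pose out of reach is approached as far as the arm can. A call is refused whole if a number of a shift passes 1 or a number of a turn 1, either way. A call with a gripper value outside its range is refused whole. OPENING is the opening in per cent of the stroke, from 0 (shut) to 100 (fully open), set as the call begins (- or left out, the last holds). The fingers move at their own pace and stop on an object; FORCE is the grip in N (left out, the last holds). Time passes only in rows, so rows that do not move let the fingers close. It gives the time, the measured TCP pose, the force, the opening and the grip force at its end, in the units of the state.
- r.observe(): the state, without advancing time (a new reading comes with each control period).
- imaging.snapshot(name): name is "side" or "top" or "wrist"; returns a dict with "color" (400x640x3 uint8, red, green, blue), "intrinsics" (3x3 intrinsics, pixels), "dist" ([k1, k2, p1, p2, k3] as OpenCV has them; the pictures are not rectified), "view" (4x4, takes a point from world to camera coordinates). Camera axes: x right, y down, z forward; pixel columns grow to the right and rows downward; lengths in m; the calibration is good to about 2 mm. A picture is of the moment at which its call begins. There is no depth.
- ticket.close_job(): hands the job in; it is judged then, once.
The state is a dict: "time_s": time; "joints": joint angles; "joint_velocities": joint speeds; "joint_efforts": joint torques, N m; "ee_pos": TCP position; "tool_rot": TCP orientation; "force": force on the tool from outside, world axes, zero at the start; "wrist_torque": the same for the moment, N m; "width": opening from 0.0 (shut) to 1.0 (fully open); "gripper_force": force on a finger pad.
Only numpy, scipy, OpenCV 4.12 (cv2) and the standard library are available. Lean on these libraries where they do the work, as an engineer would, in place of code of your own. Each camera call takes 0.05 s, during which the arm holds its last target. There are 200 camera calls.

### The job

Mix the paint in the round-shouldered glass bottle on the touch mixer. First turn the mixer's speed dial back (counter-clockwise from above) all the way to its zero stop so that the bottle starts slowly; then stand the bottle upright in the sprung rubber cup, push it down until the cup is well down on its spring, without ramming it, and finish while still holding the bottle pressed down there. Leave the other containers on the mat standing where they are.

Things in the scene. Friction and masses are not known exactly. Their poses are not given: they have to be found in the camera images.
- mixer: Bench mixer, heavy and fixed: grey cast base 250 (x) x 150 (y) mm. Origin: centre of its underside on the bench; its x axis runs from the dial to the cup, z is up. The front part is a low control deck, top 52 mm above the bench, that carries the dial 73 mm on the -x side of the origin; the back part is the motor housing (x from -6 to 122 mm, 142 mm wide, top at 92 mm) that carries the cup 60 mm on the +x side of the origin.
- dial_top (a point): Centre of the top face of the speed dial, on its axis, 81.5 mm above the bench. The dial is an upright black round fluted knob, 38 mm across (44 mm over its lowest 4 mm) and 30 mm tall above the deck, with a white pointer line on its top; nothing stands on the deck within 60 mm of its axis.
- dial (a joint): Angle of the speed dial in rad, 0 to 4.71: 0 is the zero stop, and it grows as the dial is turned clockwise seen from above, so it is turned back counter-clockwise. At 0 the pointer points to the longest scale mark, midway between the mixer's -x and +y axes (135 degrees from its x axis). It has light friction (0.03 N m) and stays where it is left.
- cup_seat (a point): Centre of the flat floor inside the cup, 124 mm above the bench when the cup is up; it goes down with the cup. The cup is a black rubber ring cradle, conical inside: 42 mm across at the floor, 57 mm at the rim, 18 mm deep above this point, 68 mm outside.
- cup (a joint): How far the cup is pressed down, in m: 0 is up (a spring holds it there), 0.010 is its lower stop. Pressing starts it moving at about 4.5 N and takes about 14.5 N at the lower stop (1 N per mm); it springs back up when let go, and the bottle's own weight does not move it.
- bottle: The paint bottle: closed amber glass bottle with a paper label, round straight body 40 mm across up to 58 mm high, its bottom edge rounded (flat foot 32 mm across), sloping round shoulders, narrow neck, black screw cap 26 mm across; 94 mm tall over all, about 0.13 kg. Origin: centre of its underside; z up along its axis. It is the tallest container on the mat.
- mat: Black rubber mat 250 x 250 mm, 3 mm thick, fixed on the bench; all four containers stand on it. Origin: centre of its underside.
- dropper: Bystander: slim white dropper bottle, 27 mm across, 80 mm tall, pointed black cap. Origin: centre of its underside.
- tin: Bystander: low metal paint tin, 62 mm across, 38 mm tall. Origin: centre of its underside.
- jar: Bystander: squat amber glass jar with a black lid, 45 mm across, 46 mm tall. Origin: centre of its underside.
Mind the look-alikes: they are no part of the job. What is shaped like the bottle but green or turquoise is not meant.

How it is judged:
By the outcome, as a careful person would: the job done as asked, in the order asked, and still so for the second after the job is handed in, while the arm keeps its last pose, push and grip.
It also fails if it takes over 69 s, if anything falls off the work surface, if the arm or the gripper's body presses on something with over 40 N, if the wrist force passes 120 N, or if a joint passes its speed limit or range.

## Working session

There is one attempt and no reset: what is moved stays moved. The work goes in short steps, Python scripts to look and compute and a shell command to move; the robot and the scene stay as the last step left them, time stands still between calls to the robot, and variables do not carry over. Pictures are saved under pics/ and viewed, at most 10 in all, crops included, and the job is handed in when it is done.

```bash
mkdir -p pics; ls
python3 - <<'E'
from rig import r, imaging
import cv2
for n in ("side","top"):
    s=imaging.snapshot(n); cv2.imwrite(f"pics/{n}0.png",s["color"][:,:,::-1])
    print(n,s["intrinsics"].tolist(),s["dist"],s["view"].round(3).tolist() if hasattr(s["view"],'round') else s["view"])
print(r.observe(), r.grip_depth)
E
```

```text
pics
side [[375.7130844294195, 0.0, 319.02515650313785], [0.0, 375.7130844294195, 192.8791233404433], [0.0, 0.0, 1.0]] [0.0190568 0.        0.        0.        0.       ] [[-0.968, -0.251, 0.014, 0.563], [-0.201, 0.738, -0.644, 0.204], [0.151, -0.626, -0.765, 0.865], [0.0, 0.0, 0.0, 1.0]]
top [[365.7628911848418, 0.0, 319.2795518238091], [0.0, 365.7628911848418, 198.05992969875433], [0.0, 0.0, 1.0]] [-0.07140648  0.          0.          0.          0.        ] [[-0.019, -1.0, -0.006, -0.04], [-0.984, 0.019, -0.176, 0.619], [0.176, 0.002, -0.984, 0.932], [0.0, 0.0, 0.0, 1.0]]
{'time_s': 0.1, 'joints': array([-1.39499686e+00,  2.87083543e-01,  1.57803323e+00,  3.71562123e-05,
        1.27860273e+00, -1.50022724e-01]), 'joint_velocities': array([ 0.00017462, -0.00048924, -0.00326228, -0.00020266,  0.00172737,
        0.0004697 ]), 'joint_efforts': array([ 4.26006218e-04, -4.07297623e+01, -2.93699491e+01, -1.43766474e-04,
        3.40375336e-03, -1.25606294e-05]), 'ee_pos': array([ 0.2159763 , -0.63888832,  0.23007977]), 'tool_rot': array([-3.13949501e+00, -3.53038273e-04,  3.25811081e-01]), 'force': array([ 0.01029504,  0.21313005, -0.12278108]), 'wrist_torque': array([-0.00115489, -0.01896053, -0.04806057]), 'gripper_force': 0.0, 'width': 1.0010395513667318} 0.0187
```

View pics/side0.png

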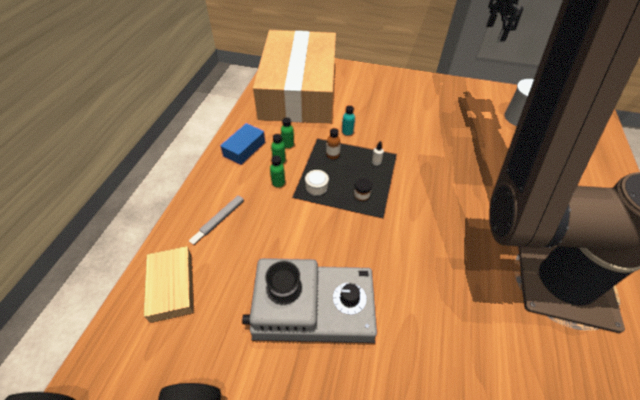

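View pics/top0.png

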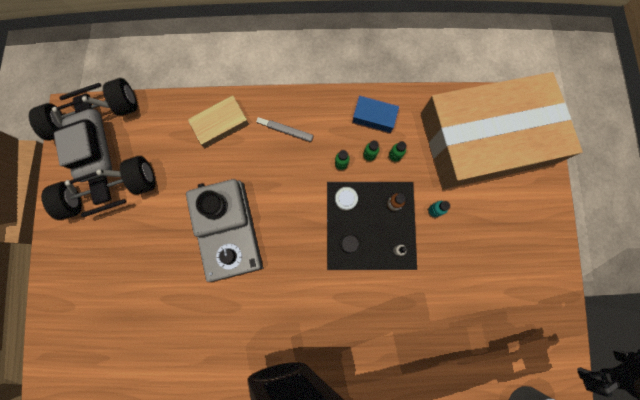

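The side view shows the bottle at about (334,142), the dial at (350,293) and the cup at (283,280). In the top view the bottle is at about (397,201), the dial at (229,256) and the cup at (211,205). I'll enlarge these areas next.

Run:
```python
import cv2,numpy as np
a=cv2.imread("pics/top0.png");b=cv2.imread("pics/side0.png")
def c(i,x,y,w,h): return cv2.resize(i[y:y+h,x:x+w],(400,300),interpolation=cv2.INTER_CUBIC)
# scale 4 (100x75) top-left, etc.
m=np.vstack([np.hstack([c(a,185,210,100,75),c(a,360,180,100,75)]),np.hstack([c(b,300,260,100,75),c(b,290,115,100,75)])])
cv2.imwrite("pics/crops.png",m)
```

```text
(no output)
```

View pics/crops.png

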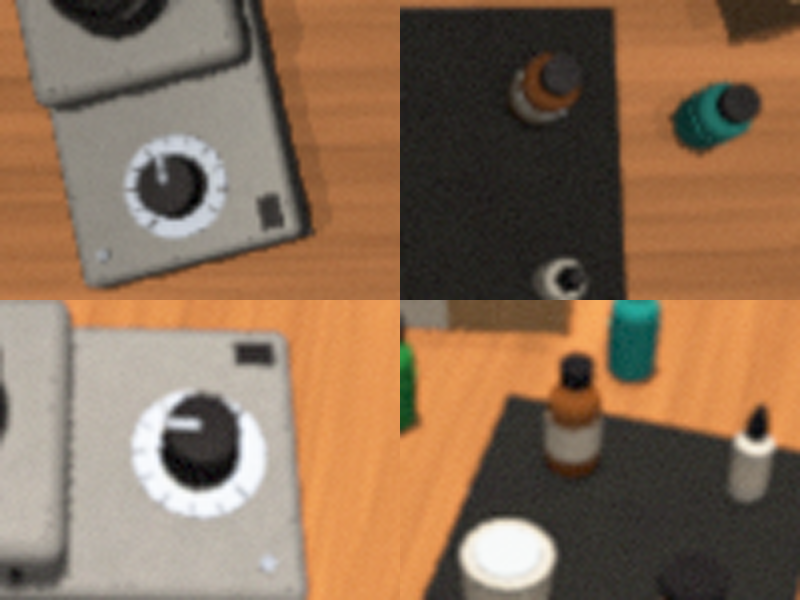

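The crops show the dial top at about (226,256) in the top view and (350,291) in the side view. Its pointer points up and slightly left in the top view. The bottle cap is at about (400,198) in the top view and (333.5,133) in the side view, and the body sits on the mat.

```bash
cat > h.py <<'E'
import numpy as np,cv2
from rig import r, imaging
def ray(s,uv):
    p=cv2.undistortPoints(np.float64([[uv]]),s["intrinsics"],np.float64(s["dist"]))[0,0]
    V=np.array(s["view"]);R=V[:3,:3];return -R.T@V[:3,3], R.T@np.r_[p,1]
def at_z(s,uv,z):
    c,d=ray(s,uv);return c+d*(z-c[2])/d[2]
def tri(obs):
    A=np.zeros((3,3));b=np.zeros(3)
    for s,uv in obs:
        c,d=ray(s,uv);d/=np.linalg.norm(d);P=np.eye(3)-np.outer(d,d);A+=P;b+=P@c
    return np.linalg.solve(A,b)
def proj(s,X):
    V=np.array(s["view"]);return cv2.projectPoints(np.float64(X).reshape(-1,3),cv2.Rodrigues(V[:3,:3])[0],V[:3,3],s["intrinsics"],np.float64(s["dist"]))[0][:,0]
E
python3 - <<'E'
from h import *
T=imaging.snapshot("top");S=imaging.snapshot("side")
k=lambda x0,y0,u,v:(x0+(u+.5)/4-.5,y0+(v+.5)/4-.5)
dt=k(185,210,165,184);ds=k(300,260,202,127)
print("dial",at_z(T,dt,.0815),at_z(S,ds,.0815),tri([(T,dt),(S,ds)]))
p=[at_z(T,k(185,210,*q),.0815) for q in((152,156),(163,182))];v=p[0]-p[1];print("ptr top",np.degrees(np.arctan2(v[1],v[0])))
p=[at_z(S,k(300,260,*q),.0815) for q in((163,123),(200,124))];v=p[0]-p[1];print("ptr side",np.degrees(np.arctan2(v[1],v[0])))
p=[at_z(T,k(185,210,*q),.052) for q in((56,130),(87,278))];v=p[0]-p[1];print("edge",np.degrees(np.arctan2(v[1],v[0])))
ct=k(360,180,161,74);cs=k(290,115,177,62)
print("cap",at_z(T,ct,.097),at_z(S,cs,.097),tri([(T,ct),(S,cs)]))
print("cup",at_z(T,(210.5,204.5),.142),at_z(S,(283,275.5),.142))
E
```

```text
dial [0.46806002 0.190993   0.0815    ] [0.46921897 0.19052865 0.0815    ] [0.46862611 0.19083488 0.08210833]
ptr top 24.219263188191395
ptr side 13.315815739651557
edge 13.722618486912843
cap [ 0.6067137 -0.2606195  0.097    ] [ 0.60859061 -0.26247221  0.097     ] [ 0.60727735 -0.26018997  0.09887221]
cup [0.59209128 0.21658882 0.142     ] [0.59667672 0.22121636 0.142     ]
```

```bash
R='[[[1,-1,0,0,0,0],[1,-1,0,0,0,0],[1,-1,0,0,0,0],[1,-1,0,0,0,0],[1,-1,0,0,0,0]]]'
python3 -m crank '[[[1,-1,0,0,0,0],[1,-1,0,0,0,0],[1,-1,0,0,0,0],[1,-1,0,0,0,0],[1,-1,0,0,0,0]]]' 100 40
python3 -m crank '[[[1,-1,0,0,0,0],[1,-1,0,0,0,0],[1,-1,0,0,0,0],[1,-1,0,0,0,0],[1,-1,0,0,0,0]]]'
python3 -m crank '[[[1,-1,0,0,0,0],[1,-1,0,0,0,0],[1,-1,0,0,0,0],[1,-1,0,0,0,0],[1,-1,0,0,0,0]]]'
python3 -m crank '[[[1,-1,0,0,0,0],[1,-1,0,0,0,0],[1,-1,0,0,0,0],[1,-1,0,0,0,0],[1,-1,0,0,0,0]]]'
python3 -m crank '[[[0,-1,0,0,0,0],[0,-1,0,0,0,0],[0,-1,0,0,0,0],[0,-1,0,0,0,0]]]'
python3 -m crank '[[[0,-1,0,0,0,0],[0,-1,0,0,0,0],[0,-1,0,0,0,0],[0,-1,0,0,0,0],[0,0,0,0,0,0]]]'
python3 - <<'E'
from h import *
s=imaging.snapshot("wrist");cv2.imwrite("pics/w1.png",s["color"][:,:,::-1])
o=r.observe();print(o["ee_pos"],o["tool_rot"],o["joints"]);print(proj(s,[.4687,.1908,.0815]),proj(s,[.598,.222,.142]))
E
```

```text
time_s: 0.82
ee_pos: [0.2948, -0.4798, 0.2311]
tool_rot: [-3.141, -0.0, 0.326]
force: [0.7, -0.4, 0.1]
width: 1.001
gripper_force: 0.0
time_s: 1.45
ee_pos: [0.3732, -0.3214, 0.2312]
tool_rot: [-3.141, -0.0, 0.326]
force: [0.0, -0.2, -0.3]
width: 1.003
gripper_force: 0.0
time_s: 2.08
ee_pos: [0.4516, -0.163, 0.2313]
tool_rot: [3.142, -0.0, 0.326]
force: [0.6, -0.1, 0.1]
width: 0.994
gripper_force: 0.0
time_s: 2.7
ee_pos: [0.53, -0.0046, 0.2312]
tool_rot: [3.142, 0.0, 0.326]
force: [0.1, -1.0, -0.5]
width: 1.001
gripper_force: 0.0
time_s: 3.2
ee_pos: [0.4973, 0.0898, 0.2311]
tool_rot: [-3.141, 0.0, 0.326]
force: [0.1, -0.6, -0.2]
width: 0.999
gripper_force: 0.0
time_s: 3.82
ee_pos: [0.4651, 0.1847, 0.2312]
tool_rot: [3.142, 0.0, 0.328]
force: [-0.1, 0.1, -0.0]
width: 1.003
gripper_force: 0.0
[0.46547254 0.18397494 0.23120979] [3.14119909e+00 1.94711087e-04 3.27322774e-01] [ 1.73627105e-01 -1.04939915e-01  1.99705814e+00 -4.41298096e-04
  1.24960663e+00  1.41723996e+00]
[[317.93583591 182.45071615]] [[333.15980841  25.03779866]]
```

View pics/w1.png

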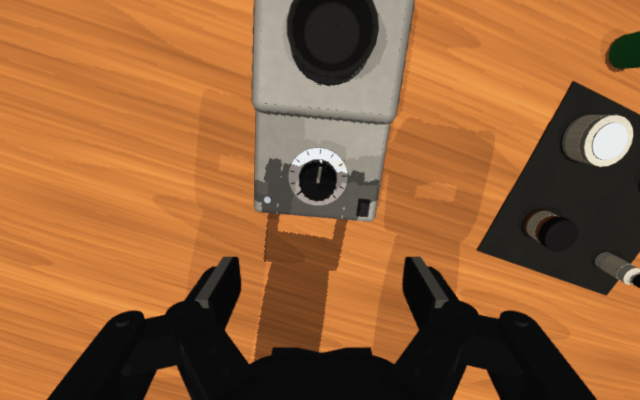

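The wrist view shows the dial at about (319,179), the cup rim around (333,35), and the pointer pointing up towards the cup. I'll enlarge it.

Run:
```python
import cv2,numpy as np
a=cv2.imread("pics/w1.png")
c=lambda x,y,w,h:cv2.resize(a[y:y+h,x:x+w],(400,400),interpolation=cv2.INTER_CUBIC)
cv2.imwrite("pics/w1c.png",np.hstack([c(280,140,80,80),c(280,0,100,100)]))
```

```text
(no output)
```

View pics/w1c.png

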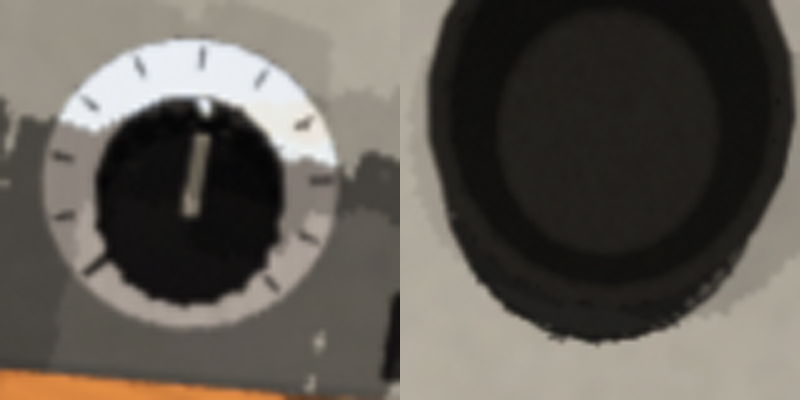

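Run:
```python
from h import *
s=imaging.snapshot("wrist")
print("ring",at_z(s,(317.6,176.6),.0525),"top",at_z(s,(317.6,181.5),.0815))
print("cupfloor",at_z(s,(331.6,32.1),.124))
c=np.array([.4687,.1908]);a=np.radians(13.3);print(c+.133*np.r_[np.cos(a),np.sin(a)])
o=r.observe();print(o["ee_pos"],o["tool_rot"])
```

```text
ring [0.46825166 0.19049031 0.0525    ] top [0.4699712  0.19066816 0.0815    ]
cupfloor [0.59772477 0.22140396 0.124     ]
[0.59813279 0.22139662]
[0.46570639 0.18353483 0.23123971] [3.14116653e+00 1.61681759e-04 3.26343943e-01]
```

```bash
python3 -m crank '[[[0.2,-0.23,1,0,0,0],[0,0,1,0,0,0],[0,0,1,0,0,0],[0,0,1,0,0,0],[0,0,1,0,0,0]]]' 75
python3 -m crank '[[[0,0,1,0,0,0],[0,0,0.5,0,0,0],[0,0,0.45,0,0,0],[0,0,0,0,0,0],[0,0,0,0,0,0]]]'
python3 -m crank '[[[0,0,0,0,0,0],[0,0,0,0,0,0],[0,0,0,0,0,0],[0,0,0,0,0,0],[0,0,0,0,0,0]]]' 30 25
python3 -c "
from rig import r;o=r.observe();print(o)"
```

```text
time_s: 4.55
ee_pos: [0.4691, 0.1898, 0.1056]
tool_rot: [3.141, -0.0, 0.324]
force: [0.9, -0.5, 0.9]
width: 0.751
gripper_force: 0.0
time_s: 5.18
ee_pos: [0.4693, 0.1909, 0.0584]
tool_rot: [3.141, -0.002, 0.326]
force: [-0.2, -0.3, 0.7]
width: 0.751
gripper_force: 0.0
time_s: 5.8
ee_pos: [0.4691, 0.191, 0.0584]
tool_rot: [3.142, -0.001, 0.326]
force: [-0.5, 0.4, 5.8]
width: 0.433
gripper_force: 25.2
{'time_s': 5.8, 'joints': array([1.86004806e-01, 1.35899858e-01, 2.10452923e+00, 1.53600735e-04,
       9.00144117e-01, 1.43086914e+00]), 'joint_velocities': array([ 0.00117329,  0.00017033, -0.0008832 ,  0.00047154,  0.0022194 ,
        0.00088197]), 'joint_efforts': array([-2.44453261e-01, -2.64407784e+01, -2.19499183e+01, -3.54610872e-02,
       -3.36230015e-01,  7.60888652e-03]), 'ee_pos': array([0.46912763, 0.19098196, 0.05841451]), 'tool_rot': array([ 3.14156972e+00, -1.02627240e-03,  3.25836599e-01]), 'force': array([-0.49809824,  0.4036509 ,  5.79010469]), 'wrist_torque': array([-0.03531752,  0.20987014,  0.05143944]), 'gripper_force': 25.166041553020477, 'width': 0.43326309092274257}
```

```bash
python3 -m crank '[[[0,0,0,0,0,-1],[0,0,0,0,0,-1],[0,0,0,0,0,-1],[0,0,0,0,0,-1],[0,0,0,0,0,-1]]]'
python3 -m crank '[[[0,0,0,0,0,-1],[0,0,0,0,0,-1],[0,0,0,0,0,-1],[0,0,0,0,0,-1],[0,0,0,0,0,-1]]]'
python3 -m crank '[[[0,0,0,0,0,-1],[0,0,0,0,0,-1],[0,0,0,0,0,0]]]'
python3 - <<'E'
from h import *
s=imaging.snapshot("wrist");cv2.imwrite("pics/w2.png",s["color"][:,:,::-1])
o=r.observe();print(o["tool_rot"],o["wrist_torque"],o["joints"])
E
python3 -m crank '[[[0,0,0,0,0,-0.5],[0,0,0,0,0,0]]]'
python3 -c "
from rig import r;o=r.observe();print(o['tool_rot'],o['wrist_torque'])"
```

```text
time_s: 6.42
ee_pos: [0.4681, 0.1921, 0.0584]
tool_rot: [-3.139, -0.002, 1.203]
force: [-4.4, 4.3, 7.5]
width: 0.432
gripper_force: 25.6
time_s: 7.05
ee_pos: [0.4665, 0.192, 0.0584]
tool_rot: [-3.137, -0.005, 2.076]
force: [-9.2, 3.3, 12.6]
width: 0.437
gripper_force: 26.0
time_s: 7.42
ee_pos: [0.466, 0.1916, 0.0584]
tool_rot: [-3.137, -0.006, 2.421]
force: [-10.3, 2.6, 14.3]
width: 0.441
gripper_force: 26.1
[-3.13703604 -0.00637809  2.42020649] [0.39187811 1.65404277 0.00759082] [ 0.18737864  0.13452542  2.1062376   0.00282766  0.90834634 -0.66379359]
time_s: 7.72
ee_pos: [0.4658, 0.1915, 0.0583]
tool_rot: [-3.137, -0.007, 2.508]
force: [-11.1, 1.2, 14.4]
width: 0.432
gripper_force: 26.1
[-3.13710865 -0.00690027  2.50787493] [0.25533718 1.7239814  0.00798289]
```

```bash
python3 -m crank '[[[0.13,-0.1,0,0,0,-0.5],[0,0,0,0,0,0]]]'
python3 -c "
from rig import r;o=r.observe();print(o['tool_rot'],o['wrist_torque'],o['joint_efforts'][5])"
python3 -m crank '[[[0,0,0,0,0,-0.5],[0,0,0,0,0,0]]]'
python3 -c "
from rig import r;o=r.observe();print(o['tool_rot'],o['wrist_torque'],o['joint_efforts'][5])"
python3 -m crank '[[[0,0,0,0,0,-0.5],[0,0,0,0,0,0]]]'
python3 -c "
from rig import r;o=r.observe();print(o['tool_rot'],o['wrist_torque'],o['joint_efforts'][5])"
```

```text
time_s: 7.98
ee_pos: [0.4656, 0.1913, 0.0585]
tool_rot: [3.139, 0.002, 2.594]
force: [1.5, 3.0, 3.7]
width: 0.435
gripper_force: 25.7
[3.13872747e+00 2.03487209e-03 2.59375948e+00] [ 0.33777226 -0.2283859   0.06656636] -0.07477909326553345
time_s: 8.22
ee_pos: [0.4655, 0.1912, 0.0584]
tool_rot: [3.14, 0.001, 2.68]
force: [0.6, 2.0, 5.6]
width: 0.433
gripper_force: 25.8
[3.13972925e+00 1.29744117e-03 2.67962131e+00] [ 0.38494447 -0.10597131 -0.0508127 ] -0.06274189800024033
time_s: 8.48
ee_pos: [0.4657, 0.1909, 0.0584]
tool_rot: [3.14, 0.002, 2.765]
force: [0.6, 1.8, 4.6]
width: 0.44
gripper_force: 25.8
[3.13975027e+00 1.83812034e-03 2.76485677e+00] [ 0.26902319 -0.20519601 -0.22190635] -0.24625414051115513
```

```bash
python3 -m crank '[[[0,0,0,0,0,-0.5],[0,0,0,0,0,0]]]'
python3 -c "
from rig import r;o=r.observe();print(o['tool_rot'],o['wrist_torque'],o['joint_efforts'][5])"
python3 -m crank '[[[0,0,0,0,0,-0.5],[0,0,0,0,0,0],[0,0,0,0,0,0]]]'
python3 - <<'E'
from h import *
o=r.observe();print(o['tool_rot'],o['wrist_torque'],o['joint_efforts'][5])
a=imaging.snapshot("side")["color"][:,:,::-1][255:330,300:400];b=imaging.snapshot("top")["color"][:,:,::-1][210:285,185:285]
w=imaging.snapshot("wrist")["color"][:,:,::-1][100:400,120:520]
k=lambda i:cv2.resize(i,(400,300),interpolation=cv2.INTER_CUBIC)
cv2.imwrite("pics/c2.png",np.vstack([np.hstack([k(a),k(b)]),np.hstack([k(w),k(w)*0])]))
E
```

```text
time_s: 8.72
ee_pos: [0.4649, 0.191, 0.0582]
tool_rot: [3.141, 0.0, 2.853]
force: [-0.6, 2.8, 5.8]
width: 0.434
gripper_force: 26.1
[3.14081724e+00 8.02748020e-05 2.85348447e+00] [ 0.2810839   0.0905964  -0.03515891] -0.02754677552729845
time_s: 9.1
ee_pos: [0.4646, 0.1908, 0.058]
tool_rot: [3.142, -0.001, 2.941]
force: [-0.8, 1.2, 6.4]
width: 0.435
gripper_force: 26.2
[ 3.14152602e+00 -6.12806748e-04  2.94070502e+00] [0.22090464 0.08607938 0.02334703] 0.027944865287281573
```

View pics/c2.png

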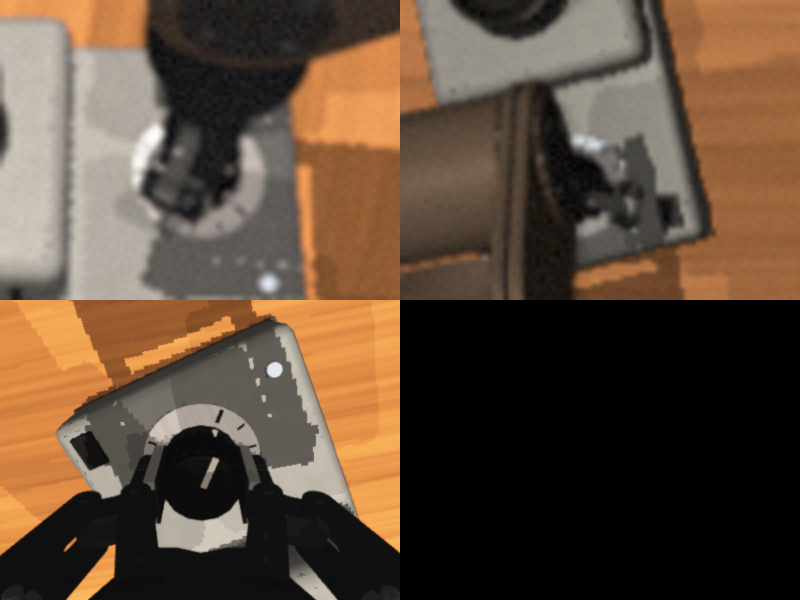

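The wrist crop shows the pointer line from (327,288) to (336,260) in full-image pixels, aimed close to the longest mark at about (340,215).

```bash
cat > ang.py <<'E'
from h import *
import sys
def ang(s,a,b,z0=.0815):
    v=at_z(s,b,z0)-at_z(s,a,z0);return np.degrees(np.arctan2(v[1],v[0]))
E
python3 - <<'E'
from ang import *
s=imaging.snapshot("wrist");im=s["color"][:,:,::-1];cv2.imwrite("pics/w3.png",im)
print("ptr",ang(s,(327,288),(336,260)),"centre",at_z(s,(325,283),.0815),at_z(s,(326.5,288),.0815))
c=proj(s,[.4665,.191,.0525])[0];print("mark",ang(s,c,(340,215),.0525),c)
k=cv2.resize(im[190:330,250:410],(800,700),interpolation=cv2.INTER_CUBIC)[:600];cv2.imwrite("pics/w3c.png",k)
E
python3 -m crank '[[[0,0,0,0,0,-0.5],[0,0,0,0,0,-0.5],[0,0,0,0,0,0]]]'
python3 - <<'E'
from h import *
o=r.observe();print(o['tool_rot'],o['wrist_torque'],o['joint_efforts'][5],o['joints'][5])
s=imaging.snapshot("wrist");im=s["color"][:,:,::-1];cv2.imwrite("pics/w4.png",im)
k=lambda p:cv2.resize(cv2.imread(p)[190:310,270:390],(400,400),interpolation=cv2.INTER_CUBIC)
cv2.imwrite("pics/w34.png",np.hstack([k("pics/w3.png"),k("pics/w4.png")]))
E
```

```text
ptr 153.58179250822704 centre [0.46459174 0.19341835 0.0815    ] [0.46755528 0.19357606 0.0815    ]
mark 146.77193855987616 [320.94461789 257.44529162]
time_s: 9.68
ee_pos: [0.4645, 0.1904, 0.0577]
tool_rot: [-3.141, -0.0, 3.116]
force: [-0.8, 0.1, 5.2]
width: 0.433
gripper_force: 26.5
[-3.14106015e+00 -4.43006627e-04  3.11555103e+00] [0.04640915 0.01627966 0.04288046] -0.04663192550651729 -1.3574720026747418
```

View pics/w34.png

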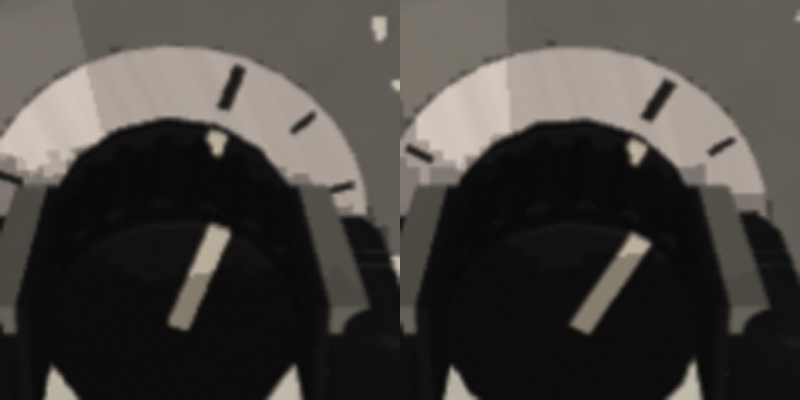

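Between the two pictures the pointer stays lined up with the longest mark while the gripper turns 10° further. So the dial is on its zero stop and the pads are slipping. Next I release, lift and move over to the bottle.

```bash
python3 -m crank '[[[0,0,0,0,0,0],[0,0,0,0,0,0],[0,0,0,0,0,0]]]' 100 
python3 -m crank '[[[0,0,-1,0,0,0],[0,0,-1,0,0,0],[0,0,-1,0,0,0],[0,0,-1,0,0,0],[0,0,-1,0,0,0]]]'
python3 -m crank '[[[0,0,-1,0,0,0],[0,0,-1,0,0,0],[-1,-1,0,0,0,0],[-1,-1,0,0,0,0],[-1,-1,0,0,0,0]]]'
python3 -m crank '[[[-1,-1,0,0,0,0],[-1,-1,0,0,0,0],[-1,-1,0,0,0,0],[-0.2,-1,0,0,0,0],[0,-1,0,0,0,0]]]'
python3 -m crank '[[[0,-1,0,0,0,0],[0,-1,0,0,0,0],[0,-1,0,0,0,0],[0,-1,0,0,0,0],[0,-1,0,0,0,0]]]'
python3 -m crank '[[[0,-1,0,0,0,0],[0,-1,0,0,0,0],[0,-1,0,0,0,0],[0,-1,0,0,0,0],[0,-0.9,0,0,0,0]]]'
python3 -m crank '[[[0,0,0,0,0,0]]]'
python3 - <<'E'
from h import *
o=r.observe();print(o["ee_pos"],o["tool_rot"],o["joints"])
S=imaging.snapshot("side")["color"][:,:,::-1][255:330,300:400]
s=imaging.snapshot("wrist");im=s["color"][:,:,::-1];cv2.imwrite("pics/w5.png",im)
print(proj(s,[[.6075,-.261,.003],[.6075,-.261,.097]]))
im=im.copy();im[:150,:200]=cv2.resize(S,(200,150),interpolation=cv2.INTER_CUBIC);cv2.imwrite("pics/w5m.png",im)
E
```

```text
time_s: 10.1
ee_pos: [0.4639, 0.1906, 0.057]
tool_rot: [-3.141, -0.001, 3.118]
force: [0.4, -0.3, -0.2]
width: 1.0
gripper_force: 0.0
time_s: 10.72
ee_pos: [0.4642, 0.1907, 0.1831]
tool_rot: [-3.141, -0.001, 3.118]
force: [0.0, -0.3, 0.4]
width: 0.998
gripper_force: 0.0
time_s: 11.35
ee_pos: [0.5382, 0.1133, 0.2324]
tool_rot: [-3.142, -0.0, 3.118]
force: [0.6, -0.2, 0.2]
width: 0.999
gripper_force: 0.0
time_s: 11.98
ee_pos: [0.615, -0.0137, 0.2318]
tool_rot: [3.141, -0.001, 3.118]
force: [0.1, -0.1, 0.0]
width: 0.997
gripper_force: 0.0
time_s: 12.6
ee_pos: [0.6116, -0.1385, 0.232]
tool_rot: [3.141, -0.001, 3.118]
force: [0.1, 0.1, 0.3]
width: 0.999
gripper_force: 0.0
time_s: 13.22
ee_pos: [0.609, -0.262, 0.2326]
tool_rot: [3.142, 0.0, 3.118]
force: [-0.1, -0.1, -0.3]
width: 0.998
gripper_force: 0.0
time_s: 13.35
ee_pos: [0.6088, -0.2622, 0.2324]
tool_rot: [3.141, -0.0, 3.116]
force: [0.2, -0.0, -0.4]
width: 0.998
gripper_force: 0.0
[ 0.60883966 -0.26218844  0.23242142] [ 3.14146786e+00 -8.59035545e-05  3.11591334e+00] [-5.59464477e-01  2.59396102e-01  1.60750671e+00  6.66233517e-05
  1.27482729e+00 -2.10460092e+00]
[[320.44608554 170.25580304]
 [320.30604237 190.00797213]]
```

View pics/w5m.png

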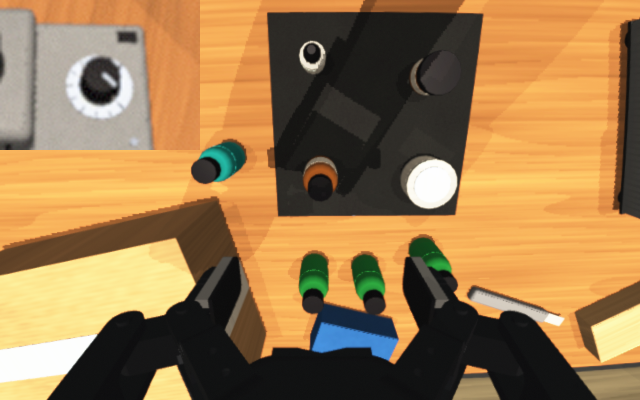

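The dial pointer is still at zero. The bottle cap is at (320,188), about where predicted, and everything near it is clear. I'll descend and grip.

```bash
python3 -m crank '[[[0.07,0.04,1,0,0,0],[0,0,1,0,0,0],[0,0,1,0,0,0],[0,0,1,0,0,0],[0,0,1,0,0,0]]]'
python3 -m crank '[[[0,0,1,0,0,0],[0,0,1,0,0,0],[0,0,0.5,0,0,0],[0,0,0.5,0,0,0],[0,0,0,0,0,0]]]'
python3 -m crank '[[[0,0,0,0,0,0],[0,0,0,0,0,0],[0,0,0,0,0,0],[0,0,0,0,0,0],[0,0,0,0,0,0]]]' 35 50
python3 -m crank '[[[0,0,-0.2,0,0,0],[0,0,-0.6,0,0,0],[0,0,0,0,0,0]]]'
python3 - <<'E'
from h import *
s=imaging.snapshot("side");a=s["color"][:,:,::-1]
cv2.imwrite("pics/s6.png",cv2.resize(a[60:240,240:440],(800,600)[:2] if 0 else (660,594),interpolation=cv2.INTER_CUBIC))
E
```

```text
time_s: 14.08
ee_pos: [0.6076, -0.2579, 0.107]
tool_rot: [3.141, 0.0, 3.12]
force: [-0.2, -0.2, 0.4]
width: 0.996
gripper_force: 0.0
time_s: 14.7
ee_pos: [0.607, -0.2587, 0.0319]
tool_rot: [3.141, -0.001, 3.119]
force: [0.2, 0.8, -0.1]
width: 0.999
gripper_force: 0.0
time_s: 15.32
ee_pos: [0.608, -0.26, 0.0338]
tool_rot: [-3.14, 0.002, 3.118]
force: [-0.7, -2.3, 4.1]
width: 0.454
gripper_force: 50.3
time_s: 15.7
ee_pos: [0.6082, -0.2596, 0.0542]
tool_rot: [-3.14, 0.002, 3.118]
force: [-0.2, -0.0, -1.0]
width: 0.45
gripper_force: 50.1
```

View pics/s6.png

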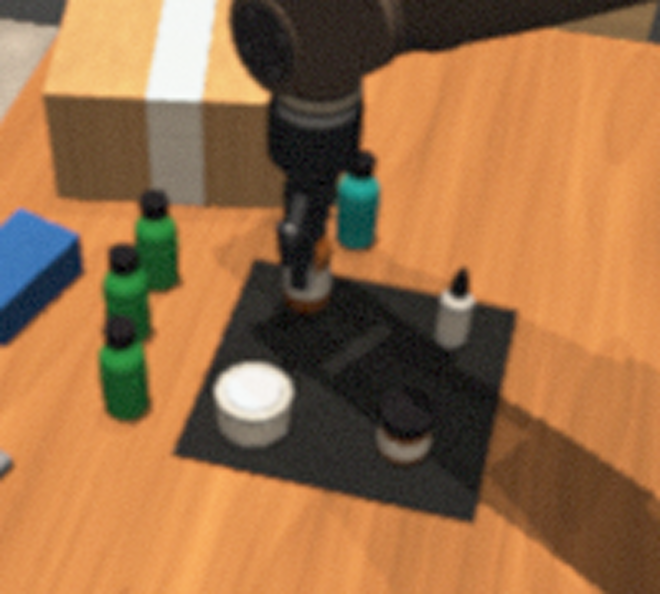

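The grip holds and the bottle is lifted upright; the tin, jar and dropper stand where they were. I'll carry it over the cup.

```bash
python3 -m crank '[[[0,0,-0.6,0,0,0],[0,0,-1,0,0,0],[0,0,-1,0,0,0],[0,0,-1,0,0,0],[0,0,-1,0,0,0]]]'
python3 -m crank '[[[0,0,-1,0,0,0],[0,0,-1,0,0,0],[0,0,-0.4,0,0,0],[0,0.4,0,0,0,0],[0,0.7,0,0,0,0]]]'
python3 -m crank '[[[0.1,1,0,0,0,0],[0.1,1,0,0,0,0],[0.1,1,0,0,0,0],[0.1,1,0,0,0,0],[0.1,1,0,0,0,0]]]'
python3 -m crank '[[[0.1,1,0,0,0,0],[0.1,1,0,0,0,0],[0.1,1,0,0,0,0],[0.1,1,0,0,0,0],[0,1,0,0,0,0]]]'
python3 -m crank '[[[0,1,0,0,0,0],[0,1,0,0,0,0],[0,1,0,0,0,0],[0,1,0,0,0,0],[0,1,0,0,0,0]]]'
python3 -m crank '[[[0,1,0,0,0,0],[0,1,0,0,0,0],[0,0.7,0,0,0,0],[0,0.45,0,0,0,0],[0,0,0,0,0,0]]]'
python3 -m crank '[[[0,0,0.5,0,0,0],[0,0,0,0,0,0],[0,0,0,0,0,0]]]'
python3 - <<'E'
from h import *
o=r.observe();print(o["ee_pos"],o["tool_rot"],o["force"])
T=imaging.snapshot("top")["color"][:,:,::-1][160:260,150:283];S=imaging.snapshot("side")["color"][:,:,::-1][200:350,220:370]
w=imaging.snapshot("wrist");a=w["color"][:,:,::-1][100:400,120:520]
print(proj(w,[.595,.2217,.124])-[120,100])
cv2.imwrite("pics/p7.png",np.hstack([cv2.resize(S,(400,400),interpolation=cv2.INTER_CUBIC),np.vstack([a,a[:100]*0])]))
E
```

```text
time_s: 16.38
ee_pos: [0.6073, -0.2592, 0.1691]
tool_rot: [-3.141, 0.0, 3.118]
force: [0.0, -0.3, -1.2]
width: 0.452
gripper_force: 50.1
time_s: 17.0
ee_pos: [0.6072, -0.2307, 0.226]
tool_rot: [3.14, -0.002, 3.117]
force: [-0.1, 1.4, 0.1]
width: 0.452
gripper_force: 50.1
time_s: 17.62
ee_pos: [0.5982, -0.1045, 0.2277]
tool_rot: [3.142, 0.0, 3.119]
force: [-0.7, -0.4, -1.2]
width: 0.454
gripper_force: 50.1
time_s: 18.25
ee_pos: [0.5909, 0.0206, 0.2278]
tool_rot: [3.142, 0.0, 3.119]
force: [-0.3, -0.1, -1.4]
width: 0.451
gripper_force: 50.1
time_s: 18.88
ee_pos: [0.5937, 0.1454, 0.2277]
tool_rot: [3.142, 0.0, 3.119]
force: [0.5, 0.4, -0.7]
width: 0.452
gripper_force: 50.1
time_s: 19.5
ee_pos: [0.5959, 0.223, 0.2275]
tool_rot: [-3.141, -0.0, 3.119]
force: [0.2, -0.8, -1.2]
width: 0.449
gripper_force: 50.2
time_s: 19.88
ee_pos: [0.596, 0.2218, 0.2146]
tool_rot: [-3.141, -0.001, 3.118]
force: [0.3, 0.4, -1.4]
width: 0.455
gripper_force: 50.2
[0.59596767 0.22180075 0.21461203] [-3.14133604e+00 -8.06794200e-04  3.11751239e+00] [ 0.27364854  0.38226706 -1.40832189]
[[199.89061738 104.35110737]]
```

View pics/p7.png

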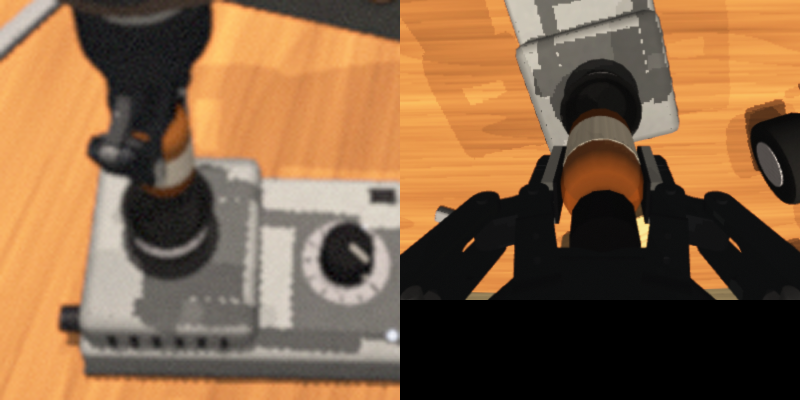

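The bottle sits laterally centred on the cup (both near column 201 of the wrist crop) and upright, and the dial still points at zero. I'll lower it while watching the force.

```bash
python3 -m crank '[[[0,0,0.5,0,0,0],[0,0,0.5,0,0,0],[0,0,0.3,0,0,0],[0,0,0,0,0,0]]]' - 60
python3 -m crank '[[[0,0,0.2,0,0,0],[0,0,0.2,0,0,0],[0,0,0.2,0,0,0],[0,0,0.2,0,0,0],[0,0,0,0,0,0]]]'
python3 -m crank '[[[0,0,0.08,0,0,0],[0,0,0.08,0,0,0],[0,0,0,0,0,0]]]'
```

```text
time_s: 20.52
ee_pos: [0.5953, 0.2223, 0.181]
tool_rot: [-3.141, -0.003, 3.118]
force: [0.9, -0.4, -1.0]
width: 0.449
gripper_force: 61.9
time_s: 21.15
ee_pos: [0.5957, 0.2223, 0.1619]
tool_rot: [-3.141, -0.001, 3.118]
force: [-0.7, 0.1, -1.2]
width: 0.45
gripper_force: 61.9
time_s: 21.52
ee_pos: [0.5959, 0.2224, 0.1584]
tool_rot: [-3.142, -0.0, 3.118]
force: [0.7, -0.4, -0.7]
width: 0.45
gripper_force: 61.9
```

```bash
python3 -m crank '[[[0,0,0.06,0,0,0],[0,0,0,0,0,0]]]'
python3 -m crank '[[[0,0,0.06,0,0,0],[0,0,0,0,0,0]]]'
python3 -m crank '[[[0,0,0.06,0,0,0],[0,0,0,0,0,0]]]'
python3 -m crank '[[[0,0,0.06,0,0,0],[0,0,0,0,0,0]]]'
```

```text
time_s: 21.78
ee_pos: [0.596, 0.2224, 0.157]
tool_rot: [-3.142, -0.0, 3.118]
force: [0.1, 0.4, -0.9]
width: 0.446
gripper_force: 61.9
time_s: 22.02
ee_pos: [0.5959, 0.2224, 0.1554]
tool_rot: [-3.142, -0.0, 3.118]
force: [-0.5, 1.2, -0.9]
width: 0.447
gripper_force: 61.9
time_s: 22.28
ee_pos: [0.5963, 0.2224, 0.1549]
tool_rot: [3.142, 0.001, 3.118]
force: [-1.5, -1.1, 2.6]
width: 0.453
gripper_force: 62.2
time_s: 22.52
ee_pos: [0.5963, 0.2224, 0.1534]
tool_rot: [3.141, 0.001, 3.118]
force: [-1.8, -0.6, 4.8]
width: 0.454
gripper_force: 62.5
```

```bash
python3 -m crank '[[[0,0,0.06,0,0,0],[0,0,0.06,0,0,0],[0,0,0,0,0,0]]]'
python3 -m crank '[[[0,0,0.06,0,0,0],[0,0,0,0,0,0]]]'
python3 -m crank '[[[0,0,0.06,0,0,0],[0,0,0,0,0,0]]]'
```

```text
time_s: 22.9
ee_pos: [0.5964, 0.2224, 0.1509]
tool_rot: [3.142, 0.001, 3.118]
force: [-3.4, -0.7, 7.7]
width: 0.452
gripper_force: 62.8
time_s: 23.15
ee_pos: [0.5965, 0.2224, 0.1498]
tool_rot: [3.142, 0.001, 3.118]
force: [-2.6, -1.7, 8.9]
width: 0.449
gripper_force: 62.9
time_s: 23.4
ee_pos: [0.5965, 0.2224, 0.1487]
tool_rot: [3.142, 0.001, 3.118]
force: [-3.8, -1.4, 9.8]
width: 0.449
gripper_force: 63.0
```

```bash
python3 -m crank '[[[0.05,0,0.06,0,0,0],[0,0,0,0,0,0],[0,0,0,0,0,0]]]'
python3 -m crank '[[[0,0,0,0,0,0],[0,0,0,0,0,0],[0,0,0,0,0,0],[0,0,0,0,0,0]]]'
```

```text
time_s: 23.78
ee_pos: [0.5963, 0.2224, 0.148]
tool_rot: [3.141, 0.004, 3.118]
force: [-1.8, -2.2, 9.0]
width: 0.45
gripper_force: 63.0
time_s: 24.28
ee_pos: [0.5963, 0.2224, 0.148]
tool_rot: [3.141, 0.004, 3.118]
force: [-2.7, -1.7, 10.3]
width: 0.453
gripper_force: 63.0
```

```bash
python3 -m crank '[[[0,0,0.05,0,0,0],[0,0,0,0,0,0],[0,0,0,0,0,0],[0,0,0,0,0,0]]]'
python3 - <<'E'
from h import *
F=[]
for i in range(6):
    s=imaging.snapshot("side");F.append(r.observe()["force"])
o=r.observe();print(np.mean(F,0),o["ee_pos"],o["gripper_force"],o["time_s"])
# bottle/dial check against start: mat area difference
b=cv2.imread("pics/side0.png");d=cv2.absdiff(b,s["color"][:,:,::-1].copy()).max(2)
for n,(x,y,w,h) in dict(tin=(303,170,27,26),jar=(352,178,20,24),dropper=(370,140,16,28)).items():print(n,d[y:y+h,x:x+w].mean())
E
```

```text
time_s: 24.78
ee_pos: [0.5964, 0.2224, 0.1471]
tool_rot: [3.141, 0.004, 3.118]
force: [-3.5, -1.6, 10.8]
width: 0.453
gripper_force: 63.1
[-3.21933686 -1.74449226 11.1832771 ] [0.59636788 0.22242066 0.14707917] 63.12066547572613 25.075
tin 84.5071225071225
jar 28.50625
dropper 58.22767857142857
```

Run:
```python
from h import *
s=imaging.snapshot("top");c=s["color"][:,:,::-1].copy();b=cv2.imread("pics/top0.png")
g=lambda i:cv2.cvtColor(i,cv2.COLOR_BGR2GRAY)
for n,(x,y,w,h) in dict(tin=(333,185,27,27),jar=(338,233,24,24),dropper=(391,241,20,18),bottle=(386,190,22,24)).items():
    t=g(b)[y:y+h,x:x+w];m=cv2.matchTemplate(g(c)[y-8:y+h+8,x-8:x+w+8],t,cv2.TM_CCOEFF_NORMED);print(n,cv2.minMaxLoc(m)[1::2],cv2.absdiff(t,g(c)[y:y+h,x:x+w]).mean())
```

```text
tin (0.9993833303451538, (8, 8)) 12.7119341563786
jar (0.9657232761383057, (8, 8)) 5.784722222222222
dropper (0.9955980777740479, (8, 8)) 6.769444444444445
bottle (0.12113265693187714, (1, 16)) 11.475378787878787
```

The other containers haven't moved (zero pixel shift in the top view). The cup is about 8 mm down, so I'm handing the job in.

```bash
python3 -c "
from rig import ticket;print(ticket.close_job())"
```

```text
the job is handed in; nothing more can be done
None
```

I turned the dial back to its zero stop, then stood the paint bottle in the cup and handed the job in with it still held down, about 8 mm by the force reading (about 11 N); the tin, jar and dropper stayed where they were.

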